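# Sort two stone blanks on the sloping slot gauge and shut it

### The arm

A 6-joint arm with a two-finger parallel gripper is mounted at the origin on the work surface. World frame = base frame: x ahead of the robot, y to its left, z up, the work surface at z = 0. Lengths are in m, angles in degrees, forces in N, time in s.
With the tool pointing down it reaches from about 0.375 to 0.825 m from the base axis. Payload 5.5 kg.
Tool frame: the origin (TCP) lies midway between the tips of the shut fingers; the grasp point (between the pads) lies 19 mm behind it; z points along the fingers, y is the line along which they close (so a half turn about z gives the same grasp; the last joint's range is limited). The gripper opens to 85 mm and grips with 20 to 120 N. Pads are 22 mm wide; open, the fingers measure 114 mm over their backs; the gripper's body (76 mm by 85 mm) begins 54 mm behind the grasp point. The pads swing forward as they close: fully open they stand 13 mm farther back than shut.
Start: joints at [65.661, 17.962, -2.699, 69.339, 0, 90], TCP at [0.247, 0.547, 0.231] pointing down, gripper open.
Joint ranges: [-152.73, 152.73], [-39.44, 99.34], [-58.76, 71.6], [-118.89, 123.64], [-81.53, 83.1], [-180, 180]. Speed limits (degrees/s): [136.94, 136.94, 172.46, 180, 180, 180].

### API

Orientations are given as a 3x3 rotation matrix whose columns are the frame's x, y, z axes.
In Python, from rig import manip, imaging gives the robot as it stands.
- The arm moves only by the tool step_arm, never from a script. Its argument "deltas" is text: rows parted by semicolons, each of 4 numbers parted by spaces: the shift along the tool's x, y, z in mm, then the turn about the tool's z in degrees. A call has 1 to 8 rows; each row shifts and turns the commanded pose from where the row before left it, along the tool's axes as they then stand; what a row does not reach is not made up. A row lasts 1/10 s, in which the tool goes at most 50 mm and 8.59 degrees, less where a joint would pass 70% of its speed; a pose out of reach is approached as far as the arm can. A call with a gripper value outside its range is refused whole. "claw" is the closure, from -1 (fully open) to 1 (shut), set as the call begins (left out, the last holds). The fingers move at their own pace and stop on an object; "newtons" is the grip in N (left out, the last holds). Time passes only in rows, so rows that do not move let the fingers close. It gives the time, the measured TCP pose, the force, the opening and the grip force at its end, in the units of the state.
- manip.sense(): the state, without advancing time (a new reading comes with each control period).
- imaging.camera(name): name is "scene" or "side" or "wrist"; returns a dict with "img" (420x560x3 uint8, red, green, blue), "depth" (420x560 float32, m along the optical axis (not along the pixel's ray), 0 where there is no reading), "fx", "fy", "cx", "cy" (pixels), "D" ([k1, k2, p1, p2, k3] as OpenCV has them; the pictures are not rectified), "R" (3x3) and "t" (3): a world point X has camera coordinates R X + t. Camera axes: x right, y down, z forward; pixel columns grow to the right and rows downward; lengths in m; the calibration is good to about 2 mm. A picture is of the moment at which its call begins.
- manip.hand_in(): hands the job in; it is judged then, once.
The state is a dict: "clock": time; "joint_pos": joint angles; "qd": joint speeds; "joint_efforts": joint torques, N m; "position": TCP position; "ee_rot": TCP orientation; "wrist_force": force on the tool from outside, world axes, zero at the start; "moment": the same for the moment, N m; "finger_gap": finger opening in m; "grasp_force": force on a finger pad.
Only numpy, scipy, OpenCV 4.12 (cv2) and the standard library are available. Lean on these libraries where they do the work, as an engineer would, in place of code of your own. Each camera call takes 0.05 s, during which the arm holds its last target. There are 200 camera calls.

### The job

Try both sawn stone blanks from the oak rack in the slot of the sloping gauge, holding them square to the plate: the one that fits is let through into the box, the one that does not is taken off again and stood in the dark reject box. Once both are sorted, slide the brass shutter closed over the slot; leave the brass pot, the amethyst and the brush where they are.

Things in the scene. Friction and masses are not known exactly. Their poses are not given: they have to be found in the camera images.
- narrow_blank: Upright sawn stone slab, 56 mm wide (its x), 14 mm thick (its y), 90 mm tall (its z); the origin is the centre of its lower edge face. It stands in one of the rack's two slots. It is the one that fits the gauge slot. About 0.2 kg.
- narrow_top (a point): Centre of the upper edge face of the narrow blank, 90 mm above its origin along its z.
- wide_blank: Upright sawn stone slab of the same stone, 70 mm wide (x), 14 mm thick (y), 90 mm tall (z); the origin is the centre of its lower edge face. It stands in the rack's other slot. It is too wide for the gauge slot. About 0.25 kg.
- rack: Fixed oak rack 100 (x) x 150 (y) x 35 mm tall, origin in the centre of its underside. Two slots 76 mm long (along x) and 18 mm wide at y = -37.5 and +37.5 mm, 25 mm deep, floors 10 mm over the bench. Which blank is in which slot varies.
- gauge: Fixed closed oak gauge box with a sloping aluminium top plate facing the robot and a clear back window; origin on the bench straight below the slot's centre. Reaches from x = -54 to +110 mm, y = -55 to +100 mm; inner floor at z = 6 mm; flat deck behind the plate at z = 164 mm. The slot in the plate is the only way in.
- slot_mouth (a point): Centre of the slot's mouth on the sloping plate's upper face, 130 mm above gauge's origin. z = plate's outward normal, leaning 35 degrees from vertical towards the robot (-x of gauge); x runs up the slope, y sideways. Slot: 62 mm long (x), 20 mm wide (y), 16 mm deep, then open space: a blank let go slides into the box. Plate 120 mm along x; 7 mm high rails along y at x = -49.5 and +49.5 mm.
- shutter (a joint): Brass shutter sliding on the sloping plate sideways (along slot_mouth's y): 0 m = shut over the slot, up to 0.075 m = open. 92 mm (x) x 40 mm (y) plate with its top 4.5 mm over the sloping plate; needs 2 to 3 N to slide and stays where left; when shut it meets a hard stop.
- shutter_knob (a point): Point on the axis of the shutter's brass knob, 20 mm above the sloping plate. The knob is a post along the plate's normal: 16 mm across from 5 to 28 mm above the plate, a 20 mm head from there to 37 mm. It sits 8 mm to the +y side of the shutter's centre; axes as slot_mouth.
- reject_box: Fixed open-topped dark wooden box, outside 115 (x) x 52 (y) x 50 mm tall, walls and floor 6 mm (inside 103 x 40 mm), origin in the centre of its underside. Stands on the opposite side of the gauge from the rack.
- dop_pot: Bystander, to be left alone: squat open brass pot, 84 mm across, 62 mm tall.
- amethyst: Bystander, to be left alone: rough amethyst chunk, about 75 x 60 x 80 mm.
- brush: Bystander, to be left alone: hand brush with a wooden handle, lying flat.

How it is judged (in metres and radians):
On the way, in this order (a step that is already met when the one before it is completed fails the run):
1. The wide blank is tried: lower edge on the slot mouth at over 1 N for 0.2 s, centred within 8 mm along and 6 mm across the slot, square to plate and slot within 11 degrees (before or after the other) (x of wide_blank in the frame of slot_mouth between -0.008 and 0.008 m and y of wide_blank in the frame of slot_mouth between -0.006 and 0.006 m and z of wide_blank in the frame of slot_mouth between -0.006 and 0.006 m and angle between the z axis of wide_blank and the z axis of slot_mouth, either way round below 0.2 rad and angle between the y axis of wide_blank and the y axis of slot_mouth, either way round below 0.2 rad and contact force between wide_blank and gauge above 1 N), for 0.2 s.
2. Both are sorted: the narrow blank is wholly through the slot, inside the gauge box, and the wide one stands or leans in the reject box, its lower edge on the floor (x of wide_blank in the frame of reject_box between -0.052 and 0.052 m and y of wide_blank in the frame of reject_box between -0.022 and 0.022 m and z of wide_blank in the frame of reject_box below 0.025 m and angle between wide_blank's own z axis and vertical below 0.75 rad and x of narrow_blank in the frame of gauge between -0.046 and 0.106 m and y of narrow_blank in the frame of gauge between -0.046 and 0.091 m and z of each of narrow_blank, narrow_top in the frame of gauge below 0.115 m and x of narrow_top in the frame of gauge between -0.046 and 0.106 m and y of narrow_top in the frame of gauge between -0.046 and 0.091 m and z of narrow_top in the frame of slot_mouth below -0.018 m), for 0.2 s.
3. After both are sorted, the shutter is slid shut over the slot (within 4 mm of its stop) (value of joint shutter below 0.004 m), for 0.2 s.
At the end, for the whole second after the job is handed in: The narrow blank is wholly inside the gauge box below the plate, the wide blank is in the reject box with its lower edge within 25 mm of the box's underside and leaning less than 43 degrees, both released and at rest (under 20 mm/s), and the shutter is shut within 4 mm of its stop (all of step 2 and value of joint shutter below 0.004 m and linear speed of each of narrow_blank, wide_blank below 0.02 m/s); the robot touches nothing.
It fails at once if The dop pot, amethyst or brush is moved by more than 30 mm (distance of any of dop_pot, amethyst, brush from where it was at the start of the episode above 0.03 m).
It fails at once if The wide blank is dropped into the reject box instead of being set down (it enters or falls there faster than 0.8 m/s) (horizontal distance between wide_blank and reject_box below 0.05 m and z of wide_blank in the frame of reject_box below 0.05 m and linear speed of wide_blank above 0.8 m/s).
It also fails if it takes over 72 s, if anything falls off the work surface, if the arm or the gripper's body presses on something with over 40 N, if the wrist force passes 120 N, or if a joint passes its speed limit or range.

## Working session

There is one attempt and no reset: what is moved stays moved. The work goes in short steps, Python scripts to look and compute and a tool call to move; the robot and the scene stay as the last step left them, time stands still between calls to the robot, and variables do not carry over. Pictures are saved under pics/ and viewed, at most 10 in all, crops included, and the job is handed in when it is done.

Besides the shell and the picture viewer there is one more tool, called after "Emit:" as name(argument=value, ...) on one line, values as JSON. step_arm: Moves the arm, as the interface text tells. Its arguments: {"type":"object","properties":{"deltas":{"type":"string"},"claw":{"type":"number"},"newtons":{"type":"number"}},"required":["deltas"]}

```bash
mkdir -p pics; ls; cat > h.py <<'E'
import numpy as np, cv2
from rig import manip, imaging
def snap(n,f=None):
    c=imaging.camera(n); c={k:(np.array(v) if not isinstance(v,(int,float)) else v) for k,v in c.items()}
    np.savez('pics/%s.npz'%(f or n),**c)
    if f: cv2.imwrite('pics/%s.png'%f,c['img'][:,:,::-1])
    return c
def world(c):
    h,w=c['depth'].shape; u,v=np.meshgrid(np.arange(w),np.arange(h))
    K=np.array([[c['fx'],0,c['cx']],[0,c['fy'],c['cy']],[0,0,1]],float)
    n=cv2.undistortPoints(np.stack([u,v],-1).reshape(-1,1,2).astype(float),K,np.array(c['D'],float)).reshape(h,w,2)
    d=c['depth']; P=np.dstack([n*d[...,None],d])
    W=(P-c['t'])@c['R']; W[d<=0]=np.nan
    return W
E
python3 - <<'E'
from h import *
a=snap('scene','scene0');b=snap('side','side0')
for c in(a,b): print(c['R'],c['t'])
s=manip.sense();print(s)
E
```

```text
pics
[[-0.77231483  0.6352124   0.00591648]
 [ 0.3315705   0.41104512 -0.84917779]
 [-0.5418402  -0.65387087 -0.52807394]] [ 0.41329073 -0.09810816  1.86906454]
[[ 0.99873749 -0.05010325  0.00361914]
 [-0.02682749 -0.59290363 -0.80482642]
 [ 0.04247022  0.80371322 -0.59349923]] [-0.5581182   0.13278368  1.37078343]
{'clock': 0.1, 'joint_pos': array([ 6.56609098e+01,  1.79986558e+01, -2.74796046e+00,  6.93385813e+01,
       -2.14255037e-03,  8.99996503e+01]), 'qd': array([-0.11213839, -0.02874421,  0.05733793, -0.05189543,  0.08236079,
        0.00544696]), 'joint_efforts': array([-2.36600063e-04, -5.40769207e+01,  3.40540731e+01,  1.11722868e-02,
       -8.55400435e-05,  7.02858955e-06]), 'position': array([0.24708532, 0.54620935, 0.23054041]), 'ee_rot': array([[-9.11124846e-01,  4.12130053e-01, -5.78765913e-04],
       [ 4.12130458e-01,  9.11123816e-01, -1.37022972e-03],
       [-3.73854412e-05, -1.48697740e-03, -9.99998894e-01]]), 'wrist_force': array([-0.67517971, -0.19710295, -0.73196502]), 'moment': array([ 0.02884854, -0.03767427, -0.03213538]), 'grasp_force': 0.0, 'finger_gap': 0.08572754139902873}
```

View pics/scene0.png

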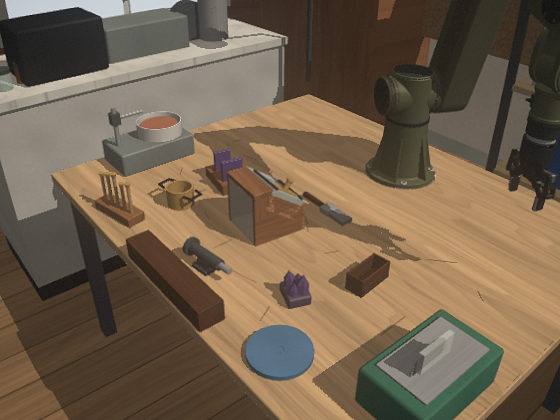

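View pics/side0.png

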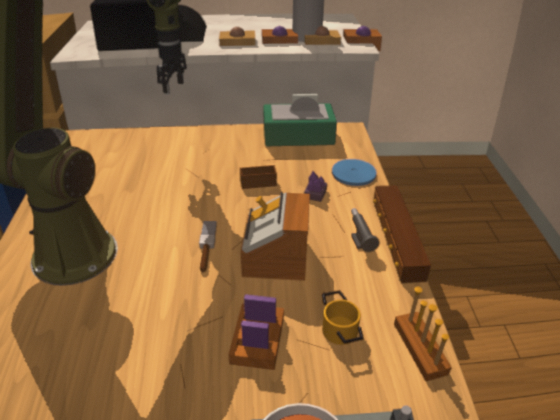

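```bash
python3 - <<'E'
from h import *
for n,pts in (('scene',[(217,155),(235,160),(215,180),(250,180),(285,190),(270,215),(368,275),(355,262),(380,283)]),('side',[(262,299),(257,322),(258,355),(262,228),(252,208),(270,208),(300,220),(258,170),(258,185)])):
    c=dict(np.load(f'pics/{n}0.npz'));W=world(c)
    for u,v in pts: print(n,u,v,W[v,u].round(3),c['img'][v,u])
    # purple
    im=c['img'].astype(int); hsv=cv2.cvtColor(c['img'],cv2.COLOR_RGB2HSV)
    m=(hsv[...,0]>120)&(hsv[...,0]<150)&(hsv[...,1]>60)&(W[...,2]>0.02)&(W[...,2]<.15)
    k,l,st,ce=cv2.connectedComponentsWithStats(m.astype(np.uint8))
    for i in range(1,k):
        if st[i,4]>30: P=W[l==i];print('  purple',st[i],np.nanpercentile(P,[2,50,98],axis=0).round(3).tolist())
a=cv2.imread('pics/scene0.png')[130:310,190:410];b=cv2.imread('pics/side0.png')[150:370,220:360]
cv2.imwrite('pics/z.png',np.hstack([cv2.resize(a,(440,360),interpolation=2),cv2.resize(b,(229,360),interpolation=2)]))
E
```

```text
scene 217 155 [ 0.515 -0.348  0.087] [86 66 87]
scene 235 160 [ 0.5   -0.268  0.096] [118  93 121]
scene 215 180 [ 0.551 -0.313  0.022] [68 51 38]
scene 250 180 [ 0.607 -0.042  0.163] [135  90  60]
scene 285 190 [0.536 0.021 0.134] [147 113  67]
scene 270 215 [0.6   0.036 0.086] [119  82  57]
scene 368 275 [0.501 0.314 0.003] [66 48 34]
scene 355 262 [ 0.482  0.251 -0.004] [119  95  68]
scene 380 283 [ 0.496  0.352 -0.002] [194 155 110]
  purple [214 149  28  32 207] [[0.476, -0.354, 0.039], [0.515, -0.275, 0.078], [0.545, -0.261, 0.1]]
side 262 299 [ 0.518 -0.28   0.102] [128  88 132]
side 257 322 [ 0.506 -0.343  0.1  ] [115  76 100]
side 258 355 [ 0.506 -0.381  0.037] [93 54 22]
side 262 228 [ 0.525 -0.065  0.129] [152 141 126]
side 252 208 [0.502 0.193 0.001] [169 124  78]
side 270 208 [ 0.548 -0.004  0.145] [202 138  41]
side 300 220 [ 0.617 -0.085  0.166] [162  95  45]
side 258 170 [0.524 0.349 0.038] [65 40 21]
side 258 185 [0.523 0.297 0.014] [67 41 24]
  purple [246 296  29  25 490] [[0.484, -0.289, 0.04], [0.516, -0.282, 0.076], [0.542, -0.273, 0.104]]
  purple [243 322  25  25 516] [[0.477, -0.362, 0.039], [0.501, -0.356, 0.078], [0.524, -0.345, 0.103]]
```

View pics/z.png

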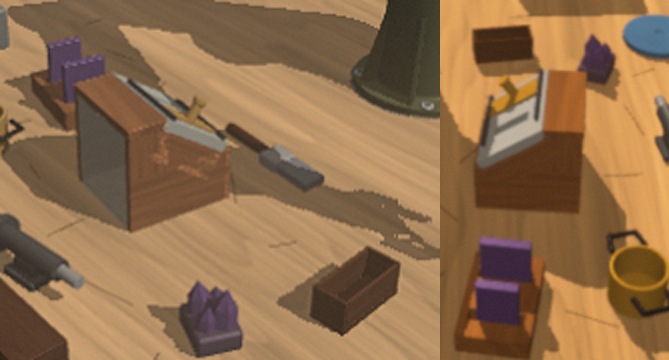

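Emit:
step_arm(deltas="-31 -28 -18 0;-34 -31 -18 0;-34 -31 -18 0;-34 -31 -18 0;-34 -31 -18 0;-34 -31 -18 0;-34 -31 -18 0;-34 -31 -18 0")

```text
clock: 0.9
position: [0.3915, 0.2107, 0.3758]
ee_rot: [[-0.911, 0.412, -0.0], [0.412, 0.911, -0.0], [0.0, -0.0, -1.0]]
wrist_force: [0.3, -0.5, 0.8]
finger_gap: 0.0852
grasp_force: 0.0
```

Emit:
step_arm(deltas="-34 -31 -10 0;-34 -31 -10 0;-34 -31 0 0;-34 -31 0 -8;-34 -31 0 -8;-30 -25 0 -8;0 0 0 0;0 0 0 0")

```text
clock: 1.7
position: [0.5117, -0.022, 0.3945]
ee_rot: [[-1.0, 0.022, -0.002], [0.022, 1.0, 0.0], [0.002, 0.0, -1.0]]
wrist_force: [-0.6, 0.6, 0.4]
finger_gap: 0.0854
grasp_force: 0.0
```

```bash
python3 - <<'E'
from h import *
s=manip.sense();print(s['position'],s['ee_rot'].round(3),s['joint_pos'].round(1),s['clock'])
c=snap('wrist','w1');W=world(c);print(-c['R'].T@c['t'])
for v in range(30,420,40): print([tuple(W[v,u].round(3)) for u in range(40,560,80)])
E
```

```text
[ 0.51165636 -0.02197317  0.39448153] [[-1.     0.022 -0.002]
 [ 0.022  1.     0.   ]
 [ 0.002  0.    -1.   ]] [-2.5  7.7  5.3 87.8  0.  -1.2] 1.7
[ 0.44379987 -0.02062684  0.53726577]
[(np.float64(0.312), np.float64(-0.35), np.float64(0.002)), (np.float64(0.322), np.float64(-0.231), np.float64(0.0)), (np.float64(0.328), np.float64(-0.119), np.float64(0.001)), (np.float64(0.331), np.float64(-0.01), np.float64(-0.001)), (np.float64(0.333), np.float64(0.1), np.float64(0.0)), (np.float64(0.331), np.float64(0.214), np.float64(-0.001)), (np.float64(0.326), np.float64(0.334), np.float64(0.002))]
[(np.float64(0.367), np.float64(-0.359), np.float64(-0.002)), (np.float64(0.376), np.float64(-0.236), np.float64(-0.0)), (np.float64(0.381), np.float64(-0.122), np.float64(0.001)), (np.float64(0.385), np.float64(-0.011), np.float64(0.001)), (np.float64(0.388), np.float64(0.097), np.float64(0.017)), (np.float64(0.385), np.float64(0.215), np.float64(0.001)), (np.float64(0.382), np.float64(0.339), np.float64(-0.0))]
[(np.float64(0.424), np.float64(-0.366), np.float64(0.001)), (np.float64(0.431), np.fl
[... 2541 characters left out ...]
64(0.832), np.float64(-0.157), np.float64(-0.0)), (np.float64(0.798), np.float64(-0.019), np.float64(0.049)), (np.float64(0.837), np.float64(0.118), np.float64(0.002)), (np.float64(0.501), np.float64(0.02), np.float64(0.46)), (np.float64(0.501), np.float64(0.04), np.float64(0.463))]
[(np.float64(0.511), np.float64(-0.084), np.float64(0.463)), (np.float64(0.496), np.float64(-0.053), np.float64(0.479)), (np.float64(0.501), np.float64(-0.038), np.float64(0.472)), (np.float64(0.501), np.float64(-0.021), np.float64(0.472)), (np.float64(0.875), np.float64(0.109), np.float64(0.056)), (np.float64(0.496), np.float64(0.011), np.float64(0.48)), (np.float64(0.513), np.float64(0.042), np.float64(0.464))]
```

View pics/w1.png

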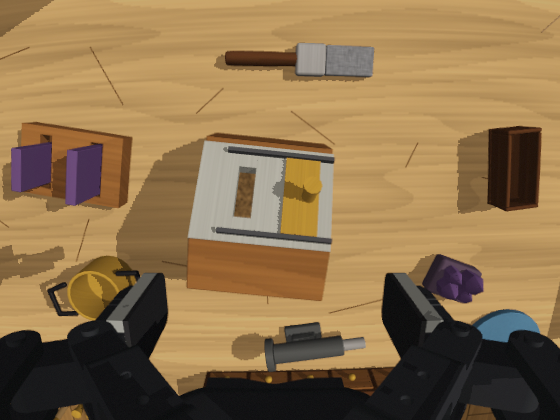

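```bash
cat > m.py <<'E'
from h import *
def rect(P,q=None):
    r=cv2.minAreaRect((P[:,:2]*1000).astype(np.float32)); return np.round(r[0],1),np.round(r[1],1),round(r[2],2)
c=dict(np.load('pics/w1.npz'));W=world(c);Z=W[...,2]
u,v=np.meshgrid(np.arange(560),np.arange(420))
for n,(a,b) in dict(left=(5,55),right=(60,110)).items():
    m=(u>a)&(u<b)&(v>135)&(v<215)&(Z>.093)&(Z<.11); P=W[m]; print('blank',n,len(P),np.median(Z[m]).round(4),rect(P))
m=(u>480)&(v>120)&(v<220)&(Z>.043)&(Z<.056);print('reject',m.sum(),np.median(Z[m]),rect(W[m]))
m=(u<135)&(v>115)&(v<215)&(Z>.031)&(Z<.038);print('rack',m.sum(),np.median(Z[m]),rect(W[m]))
# plate
m=(u>205)&(u<270)&(v>155)&(v<225); P=W[m]; P=P[~np.isnan(P[:,0])]
for _ in range(8):
    ce=P.mean(0); n=np.linalg.svd(P-ce,full_matrices=False)[2][2]; n*=np.sign(n[2]); d=(P-ce)@n; P=P[abs(d)<max(.001,.7*d.std())]
print('plate n',n.round(4),'tilt',np.degrees(np.arccos(n[2])).round(2),'yaw',np.degrees(np.arctan2(-n[1],-n[0])).round(2),len(P))
D=(W-ce)@n
m=(u>225)&(u<270)&(v>155)&(v<225)&(D<-.006)
# project slot pixel contour onto plane via rays
K=np.array([[c['fx'],0,c['cx']],[0,c['fy'],c['cy']],[0,0,1]],float)
def onplane(px,off=0):
    q=cv2.undistortPoints(np.array(px,float).reshape(-1,1,2),K,c['D']).reshape(-1,2)
    r=np.c_[q,np.ones(len(q))]@c['R']; o=-c['R'].T@c['t']
    t=((ce+off*n-o)@n)/(r@n); return o+r*t[:,None]
Q=onplane(np.c_[u[m],v[m]])
y=np.cross(n,[1,0,0]);y/=np.linalg.norm(y);x=np.cross(y,n)
L=np.c_[(Q-ce)@x,(Q-ce)@y]; r=cv2.minAreaRect((L*1000).astype(np.float32)); print('slot in-plane',r)
cc=np.array(r[0])/1000; print('slot centre',(ce+cc[0]*x+cc[1]*y).round(4),'x',x.round(3),'y',y.round(3))
# image-colour slot
hsv=cv2.cvtColor(c['img'],cv2.COLOR_RGB2HSV)
m2=(u>225)&(u<270)&(v>155)&(v<225)&(hsv[...,1]>70);Q=onplane(np.c_[u[m2],v[m2]]);L=np.c_[(Q-ce)@x,(Q-ce)@y]; r=cv2.minAreaRect((L*1000).astype(np.float32)); cc=np.array(r[0])/1000;print('colour',m2.sum(),r,(ce+cc[0]*x+cc[1]*y).round(4))
m3=(u>275)&(u<335)&(v>150)&(v<240)&(D>.030)&(D<.042);print('knob head',m3.sum(),np.median(W[m3],0), ((W[m3]-ce)@x).mean(),((W[m3]-ce)@y).mean(),D[m3].max())
m4=(u>270)&(u<335)&(D>.0025)&(D<.006)&(v>160)&(v<235)&(hsv[...,1]>120);print('shutter',m4.sum(),rect(np.c_[(W[m4]-ce)@x,(W[m4]-ce)@y]),'ce',ce)
E
python3 m.py
```

```text
blank left 557 0.0994 (array([ 498.4, -348.1]), array([16.2, 55.4]), 78.16)
blank right 704 0.0995 (array([ 511.4, -274.9]), array([16.1, 70. ]), 77.98)
reject 1238 0.049250636851684654 (array([521.3, 327.2]), array([116.1,  54. ]), 5.21)
rack 3997 0.03481932912159535 (array([ 503.6, -311.5]), array([151.5, 101.4]), 79.22)
plate n [0.0464 0.9981 0.0406] tilt 87.67 yaw -92.66 167
slot in-plane ((-5.000619888305664, -14.885185241699219), (142.47581481933594, 60.536502838134766), 70.3454818725586)
slot centre [ 0.5305 -0.0691  0.1116] x [ 0.999 -0.046 -0.002] y [ 0.     0.041 -0.999]
colour 735 ((32.50780487060547, 114.52542114257812), (271.6709899902344, 75.3056411743164), 80.50589752197266) [ 0.568  -0.0656 -0.0178]
  return _methods._mean(a, axis=axis, dtype=dtype,
  ret = um.true_divide(
m.py:30: RuntimeWarning: Mean of empty slice.
  m3=(u>275)&(u<335)&(v>150)&(v<240)&(D>.030)&(D<.042);print('knob head',m3.sum(),np.median(W[m3],0), ((W[m3]-ce)@x).mean(),((W[m3]-ce)@y).mean(),D[m3].max())
  ret = ret.dtype.type(ret / rcount)
Traceback (most recent call last):
  File "m.py", line 30, in <module>
    m3=(u>275)&(u<335)&(v>150)&(v<240)&(D>.030)&(D<.042);print('knob head',m3.sum(),np.median(W[m3],0), ((W[m3]-ce)@x).mean(),((W[m3]-ce)@y).mean(),D[m3].max())
                                                                                                                                                    ~~~~~~~~~^^
ValueError: zero-size array to reduction operation maximum which has no identity
```

```bash
python3 - <<'E'
s=open('m.py').read()
s=s.replace("m=(u>205)&(u<270)&(v>155)&(v<225); P=W[m]","m=(u>208)&(u<270)&(v>162)&(v<222)&((u<228)|(u>262)); P=W[m]").replace("max(.001,.7*d.std())","max(.0015,2*d.std())")
open('m.py','w').write(s)
E
python3 m.py
```

```text
blank left 557 0.0994 (array([ 498.4, -348.1]), array([16.2, 55.4]), 78.16)
blank right 704 0.0995 (array([ 511.4, -274.9]), array([16.1, 70. ]), 77.98)
reject 1238 0.049250636851684654 (array([521.3, 327.2]), array([116.1,  54. ]), 5.21)
rack 3997 0.03481932912159535 (array([ 503.6, -311.5]), array([151.5, 101.4]), 79.22)
plate n [-0.5678  0.0728  0.82  ] tilt 34.92 yaw -7.31 1467
slot in-plane ((1.5346412658691406, 15.582197189331055), (19.48567771911621, 59.418373107910156), 81.30994415283203)
slot centre [ 0.5293 -0.0559  0.1308] x [0.823 0.05  0.566] y [ 0.     0.996 -0.088]
colour 735 ((3.6826648712158203, 15.614872932434082), (18.618255615234375, 54.2733154296875), 81.12324523925781) [ 0.5311 -0.0558  0.132 ]
knob head 298 [0.51771624 0.01762412 0.16068407] 0.01242380178715032 0.08619438563122801 0.038896611060913404
shutter 2154 (array([10.7, 86.9]), array([56.4, 93.8]), 80.99) ce [ 0.52802729 -0.07150148  0.13128035]
```

Emit:
step_arm(deltas="-1 -45 0 0;-1 -45 0 0;-1 -45 0 0;-1 -39 25 0;-1 -39 25 0;0 -40 25 0;0 0 45 5;0 0 45 4.7")

```text
clock: 2.55
position: [0.5121, -0.2744, 0.2296]
ee_rot: [[-0.981, 0.192, 0.002], [0.192, 0.981, -0.001], [-0.002, -0.0, -1.0]]
wrist_force: [0.9, -0.0, -0.2]
finger_gap: 0.0858
grasp_force: 0.0
```

Emit:
step_arm(deltas="0 0 40 0;0 0 30 0;0 0 0 0")

```text
clock: 2.85
position: [0.5089, -0.2713, 0.1563]
ee_rot: [[-0.983, 0.186, -0.007], [0.186, 0.983, 0.004], [0.008, 0.003, -1.0]]
wrist_force: [-0.7, -0.1, -0.1]
finger_gap: 0.0856
grasp_force: 0.0
```

```bash
python3 - <<'E'
from h import *
from m import rect
c=snap('wrist','w2');W=world(c);Z=W[...,2]
s=manip.sense();print(s['position'],s['ee_rot'][:,1])
m=(Z>.093)&(Z<.106)&(abs(W[...,0]-.51)<.06)&(abs(W[...,1]+.275)<.03);P=W[m];print(m.sum(),np.median(Z[m]),rect(P))
E
```

```text
blank left 557 0.0994 (array([ 498.4, -348.1]), array([16.2, 55.4]), 78.16)
blank right 704 0.0995 (array([ 511.4, -274.9]), array([16.1, 70. ]), 77.98)
reject 1238 0.049250636851684654 (array([521.3, 327.2]), array([116.1,  54. ]), 5.21)
rack 3997 0.03481932912159535 (array([ 503.6, -311.5]), array([151.5, 101.4]), 79.22)
plate n [-0.5678  0.0728  0.82  ] tilt 34.92 yaw -7.31 1467
slot in-plane ((1.5346412658691406, 15.582197189331055), (19.48567771911621, 59.418373107910156), 81.30994415283203)
slot centre [ 0.5293 -0.0559  0.1308] x [0.823 0.05  0.566] y [ 0.     0.996 -0.088]
colour 735 ((3.6826648712158203, 15.614872932434082), (18.618255615234375, 54.2733154296875), 81.12324523925781) [ 0.5311 -0.0558  0.132 ]
knob head 298 [0.51771624 0.01762412 0.16068407] 0.01242380178715032 0.08619438563122801 0.038896611060913404
shutter 2154 (array([10.7, 86.9]), array([56.4, 93.8]), 80.99) ce [ 0.52802729 -0.07150148  0.13128035]
[ 0.51053875 -0.27234089  0.15912252] [0.18603106 0.98254289 0.00138347]
2792 0.09994182863029066 (array([ 511.7, -275. ]), array([14. , 69.6]), 78.74)
```

Emit:
step_arm(deltas="-1.7 -2.4 16 0.5;0 0 30 0;0 0 30 0;0 0 25 0;0 0 15 0;0 0 0 0")

```text
clock: 3.5
position: [0.5138, -0.2766, 0.0449]
ee_rot: [[-0.981, 0.195, 0.0], [0.195, 0.981, -0.0], [-0.0, -0.0, -1.0]]
wrist_force: [-0.3, 0.2, 0.2]
finger_gap: 0.0856
grasp_force: 0.0
```

Emit:
step_arm(deltas="0 0 0 0;0 0 0 0;0 0 0 0;0 0 0 0;0 0 0 0;0 0 0 0", claw=1, newtons=40)

```text
clock: 4.1
position: [0.5135, -0.2772, 0.0448]
ee_rot: [[-0.981, 0.196, 0.001], [0.196, 0.981, -0.0], [-0.001, 0.0, -1.0]]
wrist_force: [0.2, 0.8, 4.3]
finger_gap: 0.0135
grasp_force: 44.6
```

Emit:
step_arm(deltas="0 0 -15 0;0 0 -35 0;0 0 -45 0;0 0 -45 0;0 0 -30 0;0 0 0 0;0 0 0 0")

```text
clock: 4.8
position: [0.5132, -0.2772, 0.2141]
ee_rot: [[-0.981, 0.196, 0.0], [0.196, 0.981, -0.0], [-0.0, -0.0, -1.0]]
wrist_force: [-0.2, -0.7, -2.9]
finger_gap: 0.0134
grasp_force: 43.9
```

```bash
sed -i '/^c=dict/,$d' m.py; cat >> m.py <<'E'
def blank(c=None,save=None):
    c=c or snap('wrist',save); s=manip.sense(); W=world(c); p,R=s['position'],s['ee_rot']
    L=(W-p)@R*1000
    m=(abs(L[...,0])<75)&(abs(L[...,1])<5.5)&(L[...,2]<25)&(L[...,2]>-72); m&=~np.isnan(L[...,0])
    hsv=cv2.cvtColor(c['img'],cv2.COLOR_RGB2HSV); m&=(hsv[...,0]>118)&(hsv[...,0]<160)
    P=L[m]; r=cv2.minAreaRect(P[:,[0,2]].astype(np.float32)); print('pos',p.round(4),'y',R[:,1].round(3),'f',s['wrist_force'].round(1),s['clock'])
    print('n',len(P),'tool x/z box',r,'yrange',np.percentile(P[:,1],[2,98]).round(1));
    k=P[:,2]; print('top pts by x:',[(round(a),round(k[(abs(P[:,0]-a)<3)].min(),1)) for a in range(-60,61,10) if (abs(P[:,0]-a)<3).sum()>3]); print('x range',np.percentile(P[:,0],[1,99]).round(1))
E
python3 -c "
from m import *
blank()"
```

```text
pos [ 0.5124 -0.2768  0.2129] y [0.196 0.981 0.001] f [-0.7 -1.1 -2.7] 4.85
n 7684 tool x/z box ((30.864561080932617, -25.043502807617188), (92.66342163085938, 39.45782470703125), 61.34028244018555) yrange [-5.3  5.3]
top pts by x: [(-10, np.float64(-57.0)), (0, np.float64(-58.5)), (10, np.float64(-58.3)), (20, np.float64(-58.1)), (30, np.float64(-58.2))]
x range [-6.7 36.1]
```

Emit:
step_arm(deltas="5 30 0 0;7 42 0 0;7 42 0 0;7 42 0 0;4.7 32 0 -4;0 0 8 0;0 0 4 0;0 0 0 0")

```text
clock: 5.65
position: [0.5185, -0.0873, 0.2002]
ee_rot: [[-0.992, 0.128, -0.004], [0.128, 0.992, 0.0], [0.004, -0.0, -1.0]]
wrist_force: [-0.4, 0.4, -2.6]
finger_gap: 0.0137
grasp_force: 43.7
```

Emit:
step_arm(deltas="0 0 2 0;0 0 0 0;0 0 0 0", newtons=25)

```text
clock: 5.95
position: [0.5198, -0.0875, 0.2003]
ee_rot: [[-0.992, 0.128, -0.0], [0.128, 0.992, -0.0], [0.0, -0.0, -1.0]]
wrist_force: [0.3, -0.4, -3.5]
finger_gap: 0.0135
grasp_force: 43.7
```

Emit:
step_arm(deltas="0 0 3 0;0 0 3 0;0 0 3 0;0 0 3 0;0 0 2 0;0 0 0 0", newtons=20)

```text
clock: 6.55
position: [0.5196, -0.0867, 0.1859]
ee_rot: [[-0.992, 0.127, -0.001], [0.127, 0.992, 0.0], [0.001, 0.0, -1.0]]
wrist_force: [0.1, -0.2, -2.3]
finger_gap: 0.0138
grasp_force: 43.8
```

Emit:
step_arm(deltas="0 0 1.5 0;0 0 1.5 0;0 0 0 0", claw=1, newtons=20)

```text
clock: 6.85
position: [0.5202, -0.0868, 0.1845]
ee_rot: [[-0.992, 0.127, 0.001], [0.127, 0.992, -0.0], [-0.001, 0.0, -1.0]]
wrist_force: [-2.7, 1.1, 5.9]
finger_gap: 0.0134
grasp_force: 45.1
```

Emit:
step_arm(deltas="3.7 0 2.6 0;3.5 0 2.8 0;3.3 0 3 0;0 0 0 0")

```text
clock: 7.25
position: [0.5105, -0.0857, 0.1773]
ee_rot: [[-0.992, 0.127, 0.004], [0.127, 0.992, -0.001], [-0.004, -0.0, -1.0]]
wrist_force: [-4.4, 0.4, 11.8]
finger_gap: 0.0133
grasp_force: 45.6
```

```bash
python3 -c "
from m import *
blank(save='w3')"
```

```text
pos [ 0.5104 -0.0857  0.1772] y [ 0.127  0.992 -0.   ] f [-4.7  0.2 11.4] 7.3
n 7541 tool x/z box ((31.35833168029785, -24.714672088623047), (91.04072570800781, 40.192691802978516), 62.442108154296875) yrange [-5.3  5.3]
top pts by x: [(0, np.float64(-57.1)), (10, np.float64(-56.8)), (20, np.float64(-56.5)), (30, np.float64(-56.0)), (40, np.float64(-56.0))]
x range [-5.4 38. ]
```

Emit:
step_arm(deltas="0 0 0 0;0 0 0 0", claw=0.85, newtons=20)

```text
clock: 7.5
position: [0.5104, -0.0857, 0.1772]
ee_rot: [[-0.992, 0.127, 0.003], [0.127, 0.992, -0.001], [-0.003, -0.0, -1.0]]
wrist_force: [-3.7, 0.8, 13.4]
finger_gap: 0.0134
grasp_force: 45.7
```

Emit:
step_arm(deltas="0 0 1.5 0;0 0 1.5 0;0 0 0 0")

```text
clock: 7.8
position: [0.5105, -0.0857, 0.1766]
ee_rot: [[-0.992, 0.127, 0.005], [0.127, 0.992, -0.001], [-0.005, -0.0, -1.0]]
wrist_force: [-13.4, 2.6, 31.1]
finger_gap: 0.0134
grasp_force: 48.8
```

Emit:
step_arm(deltas="1 0 1.5 0;1 0 1.5 0;0 0 0 0")

```text
clock: 8.1
position: [0.5078, -0.0853, 0.1733]
ee_rot: [[-0.992, 0.127, 0.004], [0.127, 0.992, -0.001], [-0.004, -0.0, -1.0]]
wrist_force: [-14.7, 2.2, 30.9]
finger_gap: 0.0141
grasp_force: 48.6
```

Emit:
step_arm(deltas="2 0 2.5 0;2 0 2.5 0;2 0 2.5 0;0 0 0 0")

```text
clock: 8.5
position: [0.5012, -0.0845, 0.1641]
ee_rot: [[-0.992, 0.127, 0.002], [0.127, 0.992, -0.001], [-0.002, -0.0, -1.0]]
wrist_force: [-11.6, 1.1, 19.2]
finger_gap: 0.0135
grasp_force: 47.0
```

```bash
python3 -c "
from m import *
blank(save='w4')"
```

```text
pos [ 0.5011 -0.0845  0.1641] y [ 0.127  0.992 -0.   ] f [-10.1   2.3  19. ] 8.55
n 7774 tool x/z box ((22.871170043945312, -53.32905578613281), (52.5832633972168, 4.7920403480529785), 17.79718589782715) yrange [-5.2  5.2]
top pts by x: [(0, np.float64(-62.5)), (10, np.float64(-60.0)), (20, np.float64(-56.6)), (30, np.float64(-53.9)), (40, np.float64(-51.1)), (50, np.float64(-47.3))]
x range [-1.2 47.3]
```

Emit:
step_arm(deltas="2 0 2.7 0;2 0 2.8 0;1.8 0 2.8 0;1.6 0 2.9 0;0 0 0 0")

```text
clock: 9.05
position: [0.4943, -0.0836, 0.1517]
ee_rot: [[-0.992, 0.127, 0.001], [0.127, 0.992, -0.0], [-0.002, -0.0, -1.0]]
wrist_force: [-5.9, 0.8, 10.9]
finger_gap: 0.0136
grasp_force: 45.5
```

```bash
python3 -c "
from m import *
blank(save='w5')"
```

```text
pos [ 0.4942 -0.0836  0.1517] y [ 0.127  0.992 -0.   ] f [-5.4  0.5  9.4] 9.1
n 8718 tool x/z box ((27.751893997192383, -50.35765838623047), (59.939517974853516, 4.458669185638428), 30.5905704498291) yrange [-5.3  5.3]
top pts by x: [(0, np.float64(-66.4)), (10, np.float64(-65.0)), (20, np.float64(-59.2)), (30, np.float64(-52.8)), (40, np.float64(-47.1)), (50, np.float64(-40.7))]
x range [ 2.7 52.5]
```

Emit:
step_arm(deltas="1.2 0 2.4 0;1.2 0 2.4 0;0.5 0 1.2 0;0 0 0 0")

```text
clock: 9.5
position: [0.4925, -0.0834, 0.1475]
ee_rot: [[-0.992, 0.127, 0.004], [0.127, 0.992, -0.001], [-0.004, -0.0, -1.0]]
wrist_force: [-7.6, 1.3, 21.9]
finger_gap: 0.0135
grasp_force: 47.3
```

```bash
python3 -c "
from m import *
blank(save='w6')"
```

```text
pos [ 0.4925 -0.0834  0.1476] y [ 0.127  0.992 -0.   ] f [-7.8  1.3 22.2] 9.55
n 8963 tool x/z box ((29.180809020996094, -49.22068786621094), (63.09221267700195, 4.690267562866211), 34.84914779663086) yrange [-5.3  5.3]
top pts by x: [(0, np.float64(-66.8)), (10, np.float64(-66.7)), (20, np.float64(-59.8)), (30, np.float64(-52.6)), (40, np.float64(-45.8)), (50, np.float64(-39.2))]
x range [ 4.1 53.8]
```

Emit:
step_arm(deltas="4.6 0 -6.5 0;4.6 0 -6.6 0;-2.5 16 -1.7 0;-2.4 16 -1.7 0;0 0 0 0;0 0 0 0;0 0 0 0")

```text
clock: 10.25
position: [0.4906, -0.0512, 0.1605]
ee_rot: [[-0.992, 0.127, -0.001], [0.127, 0.992, -0.0], [0.001, -0.0, -1.0]]
wrist_force: [0.4, 0.2, -1.7]
finger_gap: 0.0137
grasp_force: 43.7
```

```bash
python3 -c "
from m import *
blank(save='w7')
snap('scene','s7');snap('side','d7')
a=cv2.imread('pics/s7.png')[130:260,190:350];b=cv2.imread('pics/d7.png')[170:300,210:340];w=cv2.imread('pics/w7.png')
cv2.imwrite('pics/z7.png',np.hstack([cv2.resize(a,(400,325),interpolation=2),cv2.resize(b,(325,325),interpolation=2)]))"
```

```text
pos [ 0.4907 -0.0513  0.1605] y [ 0.127  0.992 -0.   ] f [ 0.2 -0.  -3.4] 10.3
n 8936 tool x/z box ((29.233203887939453, -49.57018280029297), (62.95155715942383, 4.811874866485596), 34.45226287841797) yrange [-5.3  5.3]
top pts by x: [(10, np.float64(-66.8)), (20, np.float64(-59.9)), (30, np.float64(-52.3)), (40, np.float64(-45.9)), (50, np.float64(-39.0))]
x range [ 4.  53.8]
```

View pics/z7.png

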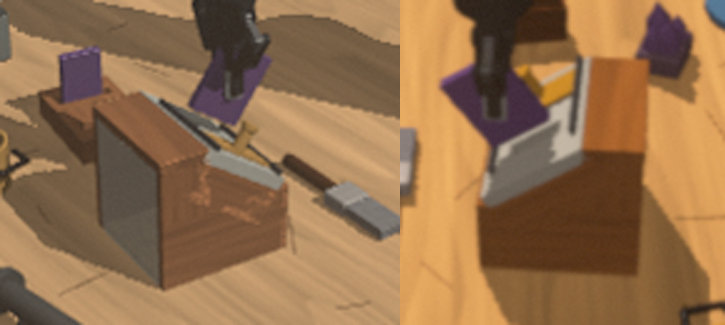

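```bash
cat >> m.py <<'E'
S=np.array([.5283,-.0557,.1301]);g=np.radians(-7.25);t=np.radians(35)
X=np.array([np.cos(g)*np.cos(t),np.sin(g)*np.cos(t),np.sin(t)]);N=np.array([-np.cos(g)*np.sin(t),-np.sin(g)*np.sin(t),np.cos(t)]);Y=np.cross(N,X)
RS=np.c_[X,Y,N]
def slotframe(name,f=None):
    c=snap(name,f) if f is None or not f.endswith('npz') else dict(np.load(f)); W=world(c);L=(W-S)@RS*1000
    hsv=cv2.cvtColor(c['img'],cv2.COLOR_RGB2HSV)
    m=(hsv[...,0]>118)&(hsv[...,0]<160)&(hsv[...,1]>50)&(abs(L[...,0])<80)&(L[...,2]>-30)&(L[...,2]<140)&(abs(L[...,1])<50)
    P=L[m];print(name,len(P),'x,y,n pct',np.percentile(P,[2,50,98],axis=0).round(1).tolist(),cv2.minAreaRect(P[:,[0,2]].astype(np.float32)))
    # bottom edge by pixels with n small, sides
    for a in (-30,-20,20,30):
        k=abs(P[:,0]-a)<4
        if k.sum()>5: print('  x',a,'n low/high',np.percentile(P[k,2],[3,97]).round(1))
    for a in (15,30,45,60,75):
        k=abs(P[:,2]-a)<4
        if k.sum()>5: print('  n',a,'x lo/hi',np.percentile(P[k,0],[3,97]).round(1))
E
python3 -c "
from m import *
slotframe('side','pics/d7.npz');slotframe('scene','pics/s7.npz')"
```

```text
side 372 x,y,n pct [[-32.0, -11.2, 20.3], [2.7, -7.2, 41.3], [30.5, -1.9, 106.0]] ((-1.1922740936279297, 62.62767791748047), (88.5272216796875, 66.70256805419922), 89.0841064453125)
  x -30 n low/high [ 21.2 106.2]
  x -20 n low/high [ 22.2 105. ]
  x 20 n low/high [22.  66.1]
  x 30 n low/high [22.  78.1]
  n 30 x lo/hi [-29.9  30.2]
  n 45 x lo/hi [-31.7  30. ]
  n 60 x lo/hi [-28.9  30.4]
  n 75 x lo/hi [-27.2  31.9]
scene 273 x,y,n pct [[-39.9, -2.1, 17.6], [-16.3, 5.5, 36.1], [27.5, 12.7, 97.4]] ((-4.341104507446289, 57.85169982910156), (85.54215240478516, 73.35242462158203), 87.72004699707031)
  x -30 n low/high [18.4 99.7]
  x -20 n low/high [17.8 79.8]
  x 20 n low/high [17.1 50.1]
  x 30 n low/high [18.3 64.3]
  n 15 x lo/hi [-33.4  28.1]
  n 30 x lo/hi [-37.2  27.4]
  n 45 x lo/hi [-40.   25.3]
  n 60 x lo/hi [-38.   29.7]
  n 75 x lo/hi [-38.8 -14.4]
```

Emit:
step_arm(deltas="-2 0 -1.4 0;-4 0 5.7 0;-4 0 5.7 0;-1.2 0 1.7 0;-0.6 0 0.9 0;-0.6 0 0.9 0;0 0 0 0")

```text
clock: 11.1
position: [0.5017, -0.0523, 0.1504]
ee_rot: [[-0.992, 0.127, -0.002], [0.127, 0.992, 0.0], [0.002, -0.0, -1.0]]
wrist_force: [-19.9, 2.1, 37.0]
finger_gap: 0.0133
grasp_force: 49.6
```

Emit:
step_arm(deltas="0.8 0 -1.2 0;0 0 0 0;0 0 0 0;0 0 0 0;0 0 0 0")

```text
clock: 11.6
position: [0.5016, -0.0523, 0.1505]
ee_rot: [[-0.992, 0.127, -0.001], [0.127, 0.992, -0.0], [0.001, -0.0, -1.0]]
wrist_force: [-13.2, 1.2, 25.4]
finger_gap: 0.0137
grasp_force: 47.7
```

```bash
python3 -c "
from m import *
blank();slotframe('side');slotframe('scene')"
```

```text
pos [ 0.5016 -0.0523  0.1505] y [ 0.127  0.992 -0.   ] f [-12.4   0.8  24.7] 11.65
n 8988 tool x/z box ((29.278825759887695, -49.70263671875), (62.78520202636719, 4.686069488525391), 34.75541305541992) yrange [-5.3  5.3]
top pts by x: [(10, np.float64(-67.1)), (20, np.float64(-60.1)), (30, np.float64(-52.6)), (40, np.float64(-45.9)), (50, np.float64(-39.5))]
x range [ 4.2 53.9]
side 394 x,y,n pct [[-28.7, -11.0, 4.8], [2.6, -7.1, 27.9], [33.7, -1.1, 91.1]] ((1.9161300659179688, 47.49940490722656), (89.27294158935547, 66.26094055175781), 89.87217712402344)
  x -30 n low/high [ 9.5 90.1]
  x -20 n low/high [ 6.5 90.6]
  x 20 n low/high [ 5.1 47.3]
  x 30 n low/high [ 6.1 62.4]
  n 15 x lo/hi [-28.5  32.3]
  n 30 x lo/hi [-25.7  32.4]
  n 45 x lo/hi [-28.1  33.6]
  n 60 x lo/hi [-29.3  34.3]
  n 75 x lo/hi [-25.   -2.8]
scene 290 x,y,n pct [[-37.2, -1.9, 2.6], [-13.2, 6.0, 23.3], [32.0, 11.2, 84.8]] ((-2.215312957763672, 44.565006256103516), (86.21021270751953, 74.98404693603516), 87.82610321044922)
  x -30 n low/high [ 9.2 85.8]
  x -20 n low/high [ 4.2 81.9]
  x 20 n low/high [ 4.2 26.9]
  x 30 n low/high [ 6.7 67.7]
  n 15 x lo/hi [-34.8  31. ]
  n 30 x lo/hi [-34.5  31.3]
  n 45 x lo/hi [-37.1  30.2]
  n 60 x lo/hi [-35.1  29.7]
  n 75 x lo/hi [-36.9  16.2]
```

Emit:
step_arm(deltas="4.6 0 -6.6 0;4.6 0 -6.6 0;0 0 -30 0;0 0 -30 0;6 46 0 0;6 46 0 0;6 46 0 0;6 46 0 0")

```text
clock: 12.55
position: [0.4928, 0.136, 0.2215]
ee_rot: [[-0.992, 0.127, 0.0], [0.127, 0.992, -0.0], [-0.0, -0.0, -1.0]]
wrist_force: [0.9, 0.4, -2.5]
finger_gap: 0.0134
grasp_force: 43.8
```

Emit:
step_arm(deltas="6 46 0 0;0 0 40 -6.3;0 0 40 -6.2;0 0 40 0;0 0 30 0;0 0 14 0;0 0 0 0;0 0 0 0")

```text
clock: 13.35
position: [0.4929, 0.1809, 0.0577]
ee_rot: [[-0.996, -0.091, -0.0], [-0.091, 0.996, -0.0], [0.0, -0.0, -1.0]]
wrist_force: [-0.3, 0.5, -1.3]
finger_gap: 0.0137
grasp_force: 43.7
```

```bash
python3 -c "
from m import *
blank()"
```

```text
pos [0.4937 0.1811 0.0585] y [-0.091  0.996  0.   ] f [ 0.5 -0.2 -2.1] 13.4
n 8963 tool x/z box ((30.015979766845703, -48.99690628051758), (63.0168571472168, 4.768185138702393), 34.33622360229492) yrange [-5.3  5.3]
top pts by x: [(10, np.float64(-66.5)), (20, np.float64(-59.6)), (30, np.float64(-52.6)), (40, np.float64(-45.8)), (50, np.float64(-39.0))]
x range [ 4.9 54.6]
```

Emit:
step_arm(deltas="0 0 10 0;0 0 7 0;0 0 3 0;0 0 2 0;0 0 1.5 0;0 0 0 0")

```text
clock: 14.0
position: [0.4984, 0.1819, 0.0394]
ee_rot: [[-0.996, -0.091, 0.011], [-0.091, 0.996, 0.002], [-0.011, 0.001, -1.0]]
wrist_force: [-1.5, -4.3, 33.6]
finger_gap: 0.0132
grasp_force: 49.1
```

Emit:
step_arm(deltas="-3.5 0 0.5 0;-3.5 0 0.7 0;-3.5 0 0.8 0;0 0 0 0")

```text
clock: 14.4
position: [0.5078, 0.1827, 0.0359]
ee_rot: [[-0.996, -0.091, 0.008], [-0.091, 0.996, 0.002], [-0.008, 0.001, -1.0]]
wrist_force: [-0.1, -2.9, 22.6]
finger_gap: 0.0136
grasp_force: 47.5
```

```bash
python3 -c "
from m import *
blank()"
```

```text
pos [0.5078 0.1827 0.036 ] y [-0.091  0.996  0.001] f [-1.3 -1.6 22.4] 14.45
n 8683 tool x/z box ((27.40904998779297, -56.808860778808594), (53.19316864013672, 4.840401649475098), 22.890380859375) yrange [-5.3  5.3]
top pts by x: [(0, np.float64(-66.6)), (10, np.float64(-67.0)), (20, np.float64(-62.4)), (30, np.float64(-59.5)), (40, np.float64(-54.2)), (50, np.float64(-50.0))]
x range [ 3.5 51. ]
```

Emit:
step_arm(deltas="-3.5 0 1.5 0;-3.5 0 1.6 0;-3.5 0 1.7 0;-3.3 0 1.9 0;0 0 0 0")

```text
clock: 14.95
position: [0.5211, 0.1838, 0.0282]
ee_rot: [[-0.996, -0.091, 0.007], [-0.091, 0.996, 0.001], [-0.007, 0.001, -1.0]]
wrist_force: [2.3, -1.0, 14.2]
finger_gap: 0.0137
grasp_force: 46.3
```

```bash
python3 -c "
from m import *
blank(save='w8')"
```

```text
pos [0.5211 0.1838 0.0283] y [-0.091  0.996  0.001] f [ 1.9 -0.6 13.5] 15.0
n 8304 tool x/z box ((35.103389739990234, -27.04302978515625), (96.14131164550781, 38.43482208251953), 71.69221496582031) yrange [-5.3  5.3]
top pts by x: [(0, np.float64(-66.8)), (10, np.float64(-67.3)), (20, np.float64(-65.9)), (30, np.float64(-64.8)), (40, np.float64(-63.6))]
x range [ 3.6 43.9]
```

Emit:
step_arm(deltas="-3 0 1.5 0;-2.5 0 2 0;-1 0 1.5 0;0 0 0 0")

```text
clock: 15.4
position: [0.5275, 0.1844, 0.0232]
ee_rot: [[-0.996, -0.091, 0.007], [-0.091, 0.996, 0.001], [-0.007, 0.001, -1.0]]
wrist_force: [2.7, -0.6, 11.3]
finger_gap: 0.0137
grasp_force: 46.1
```

```bash
python3 -c "
from m import *
blank(save='w9')"
```

```text
pos [0.5275 0.1844 0.0232] y [-0.091  0.996  0.001] f [ 2.4 -0.6 12. ] 15.45
n 8672 tool x/z box ((35.87411880493164, -30.710010528564453), (93.30096435546875, 34.00479507446289), 67.77469635009766) yrange [-5.3  5.3]
top pts by x: [(10, np.float64(-68.7)), (20, np.float64(-68.8)), (30, np.float64(-68.9)), (40, np.float64(-68.6))]
x range [ 4.4 38.9]
```

Emit:
step_arm(deltas="0 0 -2 0;0 0 0 0;0 0 0 0;0 0 0 0;0 0 0 0;0 0 -10 0;0 0 -10 0;0 0 0 0", claw=-1)

```text
clock: 16.25
position: [0.525, 0.1842, 0.0445]
ee_rot: [[-0.996, -0.091, 0.003], [-0.091, 0.996, 0.001], [-0.003, 0.001, -1.0]]
wrist_force: [0.9, 0.1, 0.1]
finger_gap: 0.0855
grasp_force: 0.0
```

```bash
python3 - <<'E'
from m import *
c=snap('wrist','w10');W=world(c);Z=W[...,2];s=manip.sense();print(s['position'],s['ee_rot'][:,1],s['finger_gap'])
m=(Z>.08)&(Z<.097)&(abs(W[...,0]-.52)<.07)&(abs(W[...,1]-.184)<.03);P=W[m];print(m.sum(),np.median(Z[m]),rect(P))
E
```

```text
[0.52467571 0.18402759 0.04378993] [-9.09052390e-02  9.95859357e-01  6.15881865e-04] 0.08566380498006336
7244 0.08990537240830435 (array([515.1, 183.1]), array([51.8, 14.2]), 5.09)
```

Emit:
step_arm(deltas="0 0 -6 0;0 0 0 0;0 0 0 0")

```text
clock: 16.6
position: [0.5236, 0.1836, 0.0485]
ee_rot: [[-0.996, -0.091, 0.0], [-0.091, 0.996, 0.0], [-0.0, 0.0, -1.0]]
wrist_force: [-0.4, 0.6, -0.1]
finger_gap: 0.0857
grasp_force: 0.0
```

Emit:
step_arm(deltas="0 0 0 0;0 0 0 0;0 0 0 0;0 0 0 0;0 0 0 0;0 0 0 0", claw=1, newtons=40)

```text
clock: 17.2
position: [0.5236, 0.1837, 0.0484]
ee_rot: [[-0.996, -0.091, 0.0], [-0.091, 0.996, 0.0], [-0.0, 0.0, -1.0]]
wrist_force: [0.7, 0.8, 0.3]
finger_gap: 0.0137
grasp_force: 39.3
```

Emit:
step_arm(deltas="0 0 -30 0;0 0 -40 0;-2.7 36 0 0;-2.7 36 0 0;-2.7 36 0 0;-2.7 35 0 0;0 0 0 0;0 0 0 0")

```text
clock: 18.0
position: [0.5206, 0.3272, 0.1177]
ee_rot: [[-0.996, -0.093, -0.001], [-0.093, 0.996, -0.001], [0.001, -0.001, -1.0]]
wrist_force: [-0.7, 0.0, -2.1]
finger_gap: 0.0134
grasp_force: 40.0
```

```bash
python3 - <<'E'
from m import *
c=snap('wrist','w11');W=world(c);Z=W[...,2];s=manip.sense();print(s['position'],s['ee_rot'][:,1],s['finger_gap'])
m=(Z>.042)&(Z<.055)&(abs(W[...,0]-.52)<.09)&(abs(W[...,1]-.327)<.05);P=W[m];print(m.sum(),np.median(Z[m]),rect(P),np.percentile(P,[1,99],axis=0))
m=(Z>.13)&(Z<.165)&(abs(W[...,0]-.52)<.07)&(abs(W[...,1]-.327)<.01);P=W[m];print(np.percentile(P,[1,99],axis=0))
E
```

```text
[0.52064354 0.32640639 0.11768521] [-0.09128535  0.99582393 -0.00129906] 0.012996520365180043
3700 0.049622551148601285 (array([506.2, 326.3]), array([84.4, 52.3]), 6.01) [[0.46276642 0.29785263 0.0429099 ]
 [0.54536665 0.35445513 0.05130355]]
[[0.48667213 0.31750782 0.13256011]
 [0.53797572 0.33649361 0.16440339]]
```

Emit:
step_arm(deltas="0 0 25 0;0 0 18 0;0 0 10 0;0 0 6 0;0 0 2 0;0 0 0 0;0 0 0 0")

```text
clock: 18.75
position: [0.5219, 0.3272, 0.0583]
ee_rot: [[-0.996, -0.091, 0.001], [-0.091, 0.996, 0.001], [-0.001, 0.001, -1.0]]
wrist_force: [0.2, -0.4, -2.3]
finger_gap: 0.0137
grasp_force: 40.0
```

Emit:
step_arm(deltas="0 0 1.5 0;0 0 1.5 0;0 0 0 0")

```text
clock: 19.05
position: [0.5214, 0.3271, 0.0545]
ee_rot: [[-0.996, -0.091, 0.0], [-0.091, 0.996, 0.0], [-0.0, 0.0, -1.0]]
wrist_force: [-1.2, -0.3, -2.3]
finger_gap: 0.0136
grasp_force: 40.2
```

Emit:
step_arm(deltas="0 0 1 0;0 0 0 0")

```text
clock: 19.25
position: [0.5214, 0.3272, 0.0544]
ee_rot: [[-0.996, -0.091, 0.001], [-0.091, 0.996, 0.0], [-0.001, 0.0, -1.0]]
wrist_force: [-2.6, -1.4, 5.5]
finger_gap: 0.0138
grasp_force: 41.1
```

Emit:
step_arm(deltas="0 0 0 0;0 0 0 0;0 0 0 0;0 0 0 0;0 0 -20 0;0 0 -40 0;0 0 -40 0;0 0 -40 0", claw=-1)

```text
clock: 20.05
position: [0.521, 0.3268, 0.1947]
ee_rot: [[-0.996, -0.091, -0.0], [-0.091, 0.996, -0.0], [0.0, -0.0, -1.0]]
wrist_force: [0.1, 0.4, -0.4]
finger_gap: 0.0856
grasp_force: 0.0
```

```bash
python3 - <<'E'
from m import *
c=snap('wrist','w12');W=world(c);Z=W[...,2];s=manip.sense();print(s['position'],s['ee_rot'][:,1],s['finger_gap'],s['clock'])
m=(Z>.085)&(Z<.105)&(abs(W[...,0]-.52)<.09)&(abs(W[...,1]-.327)<.05);P=W[m];print(m.sum(),np.median(Z[m]),rect(P))
E
```

```text
[0.52401938 0.32871425 0.20232545] [-0.0908883   0.99585188  0.00428278] 0.08533227690092518 20.1
2042 0.09592390940807974 (array([522.6, 327.4]), array([70.1, 13.8]), 5.57)
```

Emit:
step_arm(deltas="0 0 -40 0;6.3 -48 0 0;6.3 -48 0 0;6.3 -48 0 0;6.3 -48 0 0;6.3 -48 0 0;6.3 -48 0 0;6.3 -48 0 0")

```text
clock: 20.9
position: [0.5076, -0.0134, 0.2334]
ee_rot: [[-0.996, -0.091, 0.001], [-0.091, 0.996, -0.0], [-0.001, -0.0, -1.0]]
wrist_force: [0.0, 0.1, -0.2]
finger_gap: 0.0853
grasp_force: 0.0
```

Emit:
step_arm(deltas="6.3 -48 0 0;6.3 -48 0 0;6.3 -48 0 0;6.3 -48 0 0;6.3 -48 0 0;6.3 -48 0 0;6.3 -48 0 0;6.3 -48 0 8.2")

```text
clock: 21.7
position: [0.4923, -0.4007, 0.2332]
ee_rot: [[-0.998, 0.055, 0.0], [0.055, 0.998, -0.0], [-0.0, -0.0, -1.0]]
wrist_force: [1.2, 0.5, 0.1]
finger_gap: 0.0853
grasp_force: 0.0
```

Emit:
step_arm(deltas="0 0 30 8.2;0 0 30 0;0 0 0 0;0 0 0 0")

```text
clock: 22.1
position: [0.4923, -0.3982, 0.1733]
ee_rot: [[-0.981, 0.194, -0.001], [0.194, 0.981, 0.001], [0.001, 0.001, -1.0]]
wrist_force: [0.5, 0.1, 0.5]
finger_gap: 0.0852
grasp_force: 0.0
```

```bash
python3 - <<'E'
from m import *
c=snap('wrist','w13');W=world(c);Z=W[...,2];s=manip.sense();print(s['position'],s['ee_rot'][:,1],s['finger_gap'],s['clock'])
m=(Z>.093)&(Z<.106)&(abs(W[...,0]-.5)<.09)&(abs(W[...,1]+.348)<.05);P=W[m];print(m.sum(),np.median(Z[m]),rect(P))
E
```

```text
[ 0.49307669 -0.39864277  0.17456004] [ 1.93339233e-01  9.81131874e-01 -4.32508060e-04] 0.08536616888546247 22.15
2018 0.09989822390331146 (array([ 499.1, -349.2]), array([14. , 56.1]), 78.39)
```

Emit:
step_arm(deltas="1.8 25 0 0;1.8 24.6 0 0;0 0 30 0;0 0 40 0;0 0 35 0;0 0 20 0;0 0 6 0;0 0 0 0")

```text
clock: 22.95
position: [0.4995, -0.3493, 0.0434]
ee_rot: [[-0.981, 0.193, 0.001], [0.193, 0.981, -0.001], [-0.001, -0.0, -1.0]]
wrist_force: [0.6, 0.7, 0.0]
finger_gap: 0.0854
grasp_force: 0.0
```

Emit:
step_arm(deltas="0 0 0 0;0 0 0 0;0 0 0 0;0 0 0 0;0 0 0 0;0 0 0 0", claw=1, newtons=25)

```text
clock: 23.55
position: [0.499, -0.3492, 0.0429]
ee_rot: [[-0.981, 0.194, 0.001], [0.194, 0.981, -0.0], [-0.001, 0.0, -1.0]]
wrist_force: [0.1, 0.0, 4.0]
finger_gap: 0.0136
grasp_force: 26.9
```

Emit:
step_arm(deltas="0 0 -9 0;0 0 -8 0;0 0 0 0;5 0 0 0;5 0 0 0;4 0 0 0;4 0 0 0;0 0 0 0")

```text
clock: 24.35
position: [0.4834, -0.3461, 0.0606]
ee_rot: [[-0.981, 0.194, 0.006], [0.194, 0.981, -0.0], [-0.006, 0.001, -1.0]]
wrist_force: [6.4, 1.6, -0.8]
finger_gap: 0.0136
grasp_force: 26.3
```

```bash
python3 -c "
from m import *
blank()"
```

```text
pos [ 0.4834 -0.3461  0.0605] y [0.194 0.981 0.001] f [5.8 1.1 0.1] 24.4
n 6575 tool x/z box ((24.531234741210938, -22.13504409790039), (87.85011291503906, 32.98635482788086), 69.75249481201172) yrange [-5.3  5.3]
top pts by x: [(0, np.float64(-58.9)), (10, np.float64(-58.3)), (20, np.float64(-57.8)), (30, np.float64(-56.9))]
x range [-4.1 29. ]
```

Emit:
step_arm(deltas="4 0 0 0;4 0 0 0;4 0 0 0;4 0 0 0;0 0 0 0")

```text
clock: 24.9
position: [0.4694, -0.3442, 0.0622]
ee_rot: [[-0.981, 0.193, 0.009], [0.193, 0.981, -0.003], [-0.009, -0.001, -1.0]]
wrist_force: [7.0, -0.2, 5.6]
finger_gap: 0.0136
grasp_force: 27.2
```

```bash
python3 -c "
from m import *
blank()"
```

```text
pos [ 0.4694 -0.3442  0.0621] y [ 0.193  0.981 -0.001] f [ 6.7 -0.4  5. ] 24.95
n 5819 tool x/z box ((4.797428131103516, -19.55432891845703), (38.289024353027344, 77.63931274414062), 16.303133010864258) yrange [-5.3  5.3]
top pts by x: [(0, np.float64(-61.3)), (10, np.float64(-58.6)), (20, np.float64(-56.4)), (30, np.float64(-52.9))]
x range [-2.4 32.8]
```

Emit:
step_arm(deltas="4 0 -0.5 0;4 0 -0.5 0;4 0 -0.5 0;0 0 0 0")

```text
clock: 25.35
position: [0.4559, -0.3414, 0.0626]
ee_rot: [[-0.981, 0.194, 0.005], [0.194, 0.981, -0.002], [-0.006, -0.001, -1.0]]
wrist_force: [4.7, -1.1, 4.3]
finger_gap: 0.0139
grasp_force: 26.9
```

```bash
python3 -c "
from m import *
blank()"
```

```text
pos [ 0.4559 -0.3414  0.0626] y [ 0.194  0.981 -0.001] f [ 4.7 -0.6  4.8] 25.4
n 6153 tool x/z box ((17.742517471313477, -51.58236312866211), (43.35775375366211, 4.919317245483398), 29.9323787689209) yrange [-5.3  5.3]
top pts by x: [(0, np.float64(-63.9)), (10, np.float64(-60.2)), (20, np.float64(-54.5)), (30, np.float64(-48.8))]
x range [-0.  35.9]
```

Emit:
step_arm(deltas="3 0 -0.5 0;2.5 0 -0.5 0;0 0 0 0")

```text
clock: 25.7
position: [0.4496, -0.34, 0.0627]
ee_rot: [[-0.981, 0.194, 0.003], [0.194, 0.981, -0.001], [-0.003, -0.001, -1.0]]
wrist_force: [4.4, -0.6, 0.4]
finger_gap: 0.0136
grasp_force: 26.5
```

Emit:
step_arm(deltas="-1 0 -10 0;0 0 -40 0;0 0 -40 0;0 0 -40 0;0 0 -22 0;0 0 0 0;0 0 0 0")

```text
clock: 26.4
position: [0.4484, -0.3391, 0.2132]
ee_rot: [[-0.981, 0.194, -0.001], [0.194, 0.981, 0.0], [0.001, 0.0, -1.0]]
wrist_force: [-0.5, -0.3, -2.2]
finger_gap: 0.0135
grasp_force: 26.3
```

```bash
python3 -c "
from m import *
blank()"
```

```text
pos [ 0.4479 -0.3387  0.2123] y [0.194 0.981 0.001] f [-0.1 -0.3 -2.8] 26.45
n 6336 tool x/z box ((18.51361083984375, -51.78810119628906), (45.42926788330078, 4.903224468231201), 35.47618865966797) yrange [-5.3  5.3]
top pts by x: [(0, np.float64(-65.7)), (10, np.float64(-61.8)), (20, np.float64(-55.0)), (30, np.float64(-47.3))]
x range [ 0.5 36.1]
```

Emit:
step_arm(deltas="2 25 0 0;4 44 0 0;4 44 0 0;4 44 0 0;4 44 0 0;4 44 0 0;3.8 45 0 0;0 0 15 -3.9")

```text
clock: 27.25
position: [0.48, -0.0452, 0.1982]
ee_rot: [[-0.993, 0.119, -0.001], [0.119, 0.993, 0.002], [0.001, 0.002, -1.0]]
wrist_force: [1.3, -1.4, -2.2]
finger_gap: 0.0136
grasp_force: 26.4
```

Emit:
step_arm(deltas="0 0 12 0;0 0 8 0;0 0 0 0;0 0 0 0")

```text
clock: 27.65
position: [0.4796, -0.0509, 0.1785]
ee_rot: [[-0.992, 0.129, -0.001], [0.129, 0.992, 0.0], [0.001, -0.0, -1.0]]
wrist_force: [0.1, 0.1, -1.7]
finger_gap: 0.0135
grasp_force: 26.3
```

```bash
python3 -c "
from m import *
blank();slotframe('side','d14');slotframe('scene','s14')"
```

```text
pos [ 0.4801 -0.0508  0.179 ] y [ 0.129  0.992 -0.   ] f [ 0.7 -0.3 -2.6] 27.7
n 6356 tool x/z box ((19.017078399658203, -50.068153381347656), (46.44554901123047, 13.262406349182129), 48.914947509765625) yrange [-5.3  5.3]
top pts by x: [(0, np.float64(-64.2)), (10, np.float64(-71.9)), (20, np.float64(-53.7)), (30, np.float64(-45.9)), (40, np.float64(-39.2))]
x range [ 1.4 37. ]
side 307 x,y,n pct [[-10.7, -12.2, 36.0], [21.4, -8.1, 57.7], [37.3, -3.3, 119.0]] ((13.181913375854492, 77.77787017822266), (88.52806854248047, 52.25979995727539), 88.1677474975586)
  x 20 n low/high [37.8 86.6]
  x 30 n low/high [37.  96.8]
  n 45 x lo/hi [-10.6  36.7]
  n 60 x lo/hi [-4.8 37.7]
  n 75 x lo/hi [13.7 36.4]
scene 192 x,y,n pct [[-19.1, -3.1, 33.7], [13.1, 4.4, 49.5], [36.1, 10.3, 99.1]] ((8.621192932128906, 67.28156280517578), (71.08028411865234, 58.11827850341797), 89.69807434082031)
  x -20 n low/high [ 36.6 102.2]
  x 20 n low/high [34.7 62.1]
  x 30 n low/high [35. 98.]
  n 30 x lo/hi [-13.3  26. ]
  n 45 x lo/hi [-19.2  35.6]
  n 60 x lo/hi [-12.3  34.9]
```

Emit:
step_arm(deltas="4.3 1.5 3 0;4.3 0 3 0;-5.2 0 7.4 0;-5.2 0 7.4 0;-2 0 2.9 0;0 0 0 0;0 0 0 0;0 0 0 0")

```text
clock: 28.6
position: [0.4842, -0.0489, 0.1553]
ee_rot: [[-0.992, 0.127, 0.0], [0.127, 0.992, 0.0], [-0.0, 0.0, -1.0]]
wrist_force: [0.4, 0.5, -1.7]
finger_gap: 0.0138
grasp_force: 26.3
```

```bash
python3 -c "
from m import *
blank();slotframe('side','d15');slotframe('scene','s15')
a=cv2.imread('pics/s15.png')[140:240,210:330];b=cv2.imread('pics/d15.png')[170:290,220:320]
cv2.imwrite('pics/z15.png',np.hstack([cv2.resize(a,(420,350),interpolation=2),cv2.resize(b,(292,350),interpolation=2)]))"
```

```text
pos [ 0.4842 -0.0489  0.1554] y [ 0.127  0.992 -0.   ] f [-0.7 -0.1 -2.2] 28.65
n 6355 tool x/z box ((18.89516830444336, -50.63417053222656), (45.34296417236328, 4.292646408081055), 36.251380920410156) yrange [-5.3  5.3]
top pts by x: [(0, np.float64(-64.9)), (10, np.float64(-61.5)), (20, np.float64(-54.1)), (30, np.float64(-46.2)), (40, np.float64(-39.1))]
x range [ 1.  36.5]
side 309 x,y,n pct [[-22.0, -9.9, 13.7], [10.9, -6.0, 35.9], [27.4, -0.0, 98.0]] ((2.8830795288085938, 57.10843276977539), (88.8018798828125, 51.97221374511719), 88.81230163574219)
  x -20 n low/high [ 15.6 100. ]
  x 20 n low/high [15.4 76.9]
  x 30 n low/high [21.  79.4]
  n 15 x lo/hi [-20.1  25.2]
  n 30 x lo/hi [-22.   26.9]
  n 45 x lo/hi [-5.5 27.7]
  n 60 x lo/hi [ 7.1 27.2]
  n 75 x lo/hi [18.  26.9]
scene 202 x,y,n pct [[-29.6, -1.4, 10.8], [1.9, 7.3, 28.5], [25.9, 13.5, 75.1]] ((-1.2726383209228516, 45.13014221191406), (60.2710075378418, 71.66046905517578), 0.7344909310340881)
  x -30 n low/high [10.1 76.4]
  x -20 n low/high [10.3 52.4]
  x 20 n low/high [12.6 67.7]
  n 15 x lo/hi [-28.1  23.4]
  n 30 x lo/hi [-27.2  24. ]
  n 45 x lo/hi [-9.2 26.2]
```

View pics/z15.png

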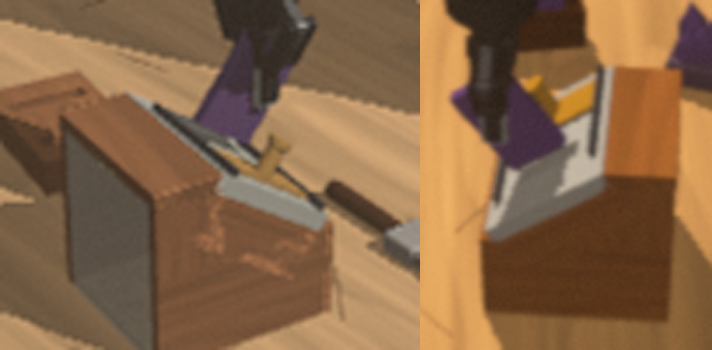

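Emit:
step_arm(deltas="-1.7 -0.7 2.5 0;-1.7 0 2.5 0;-1.7 0 2.5 0;-1.2 0 1.6 0;-1.2 0 1.6 0;-1.2 0 1.6 0;0 0 0 0")

```text
clock: 29.45
position: [0.4926, -0.0507, 0.1426]
ee_rot: [[-0.992, 0.127, -0.0], [0.127, 0.992, 0.0], [0.0, -0.0, -1.0]]
wrist_force: [-0.0, -0.9, -2.0]
finger_gap: 0.0137
grasp_force: 26.3
```

Emit:
step_arm(deltas="-1.7 0 2.5 0;-1.7 0 2.5 0;-1.7 0 2.5 0;-1.7 0 2.5 0;0 0 0 0")

```text
clock: 29.95
position: [0.4994, -0.0516, 0.1325]
ee_rot: [[-0.992, 0.127, -0.001], [0.127, 0.992, 0.0], [0.001, -0.0, -1.0]]
wrist_force: [0.2, -0.0, -1.8]
finger_gap: 0.0139
grasp_force: 26.3
```

Emit:
step_arm(deltas="-1.7 0 2.5 0;-1.7 0 2.5 0;0 0 0 0")

```text
clock: 30.25
position: [0.5028, -0.052, 0.1275]
ee_rot: [[-0.992, 0.127, -0.0], [0.127, 0.992, 0.0], [0.0, 0.0, -1.0]]
wrist_force: [0.1, 0.5, -2.2]
finger_gap: 0.0135
grasp_force: 26.3
```

Emit:
step_arm(deltas="0 0 0 0;0 0 0 0;0 0 0 0;0 0 0 0;0 0 0 0;0 0 0 0", claw=-1)

```text
clock: 30.85
position: [0.5028, -0.052, 0.128]
ee_rot: [[-0.992, 0.127, 0.0], [0.127, 0.992, 0.0], [-0.0, 0.0, -1.0]]
wrist_force: [0.7, 0.0, -1.1]
finger_gap: 0.0854
grasp_force: 0.0
```

Emit:
step_arm(deltas="0 0 -20 0;0 0 -40 0;0 0 -40 0;0 0 0 0")

```text
clock: 31.25
position: [0.5061, -0.0524, 0.2334]
ee_rot: [[-0.992, 0.127, 0.009], [0.127, 0.992, -0.001], [-0.009, 0.0, -1.0]]
wrist_force: [0.8, 0.2, 0.6]
finger_gap: 0.0855
grasp_force: 0.0
```

```bash
python3 -c "
from m import *
snap('wrist','w16');snap('scene','s16');s=manip.sense();print(s['position'],s['clock'])
a=cv2.imread('pics/s16.png')[140:260,200:330];b=cv2.imread('pics/w16.png')
cv2.imwrite('pics/z16.png',np.hstack([cv2.resize(a,(390,360),interpolation=2),cv2.resize(b,(400,360))]))
W=world(dict(np.load('pics/w16.npz')));L=(W-S)@RS*1000
im=np.load('pics/w16.npz')['img'];hsv=cv2.cvtColor(im,cv2.COLOR_RGB2HSV);m=(hsv[...,0]>118)&(hsv[...,0]<160)&(hsv[...,1]>50)&(abs(L[...,0])<60)&(abs(L[...,1])<40)
print(m.sum(),np.percentile(L[m],[2,50,98],axis=0) if m.any() else '')
m=(L[...,2]>30)&(L[...,2]<42)&(L[...,1]>20)&(L[...,1]<110)&(abs(L[...,0])<30)&(hsv[...,1]>100);print('knob',m.sum(),np.percentile(L[m],[2,50,98],axis=0))
"
```

```text
[ 0.5035452  -0.05211863  0.22887304] 31.35
1041 [[ -53.43667282   -5.66610198 -103.83751754]
 [  -2.19078431    0.22913848  -50.28853205]
 [  20.89088614    6.82892173  -37.70998054]]
knob 816 [[-8.49897444 61.75543061 31.31445977]
 [ 0.81350637 70.35182822 36.28540629]
 [ 9.43061368 79.86804531 37.70671506]]
```

View pics/z16.png

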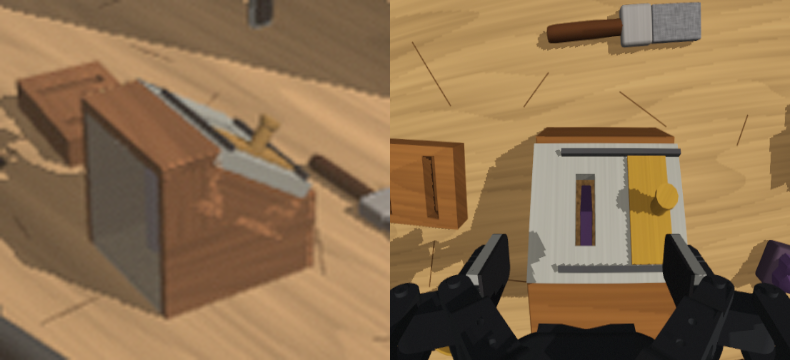

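Emit:
step_arm(deltas="-2.3 35 0 0;-2.5 35 0 0;-2.5 34.6 0 0;0 0 0 0;0 0 0 0;0 0 30 0;0 0 20 0;0 0 0 0", claw=1, newtons=30)

```text
clock: 32.15
position: [0.5203, 0.0494, 0.1746]
ee_rot: [[-0.992, 0.128, -0.006], [0.128, 0.992, -0.001], [0.006, -0.002, -1.0]]
wrist_force: [-0.2, -1.0, -0.9]
finger_gap: 0.0002
grasp_force: 0.0
```

Emit:
step_arm(deltas="0 0 20 0;0 0 10 0;0 0 0 0;0 0 0 0")

```text
clock: 32.55
position: [0.5234, 0.0504, 0.1485]
ee_rot: [[-0.992, 0.127, 0.0], [0.127, 0.992, -0.0], [-0.0, -0.0, -1.0]]
wrist_force: [-1.1, 0.2, -0.2]
finger_gap: 0.0003
grasp_force: 0.0
```

Emit:
step_arm(deltas="0 0 3 0;0 -6 0 0;0 -6 0 0;0 -6 0 0;0 -6 0 0;0 -6 0 0;0 -6 0 0;0 0 0 0")

```text
clock: 33.35
position: [0.5187, 0.014, 0.145]
ee_rot: [[-0.992, 0.128, 0.0], [0.128, 0.992, -0.001], [-0.0, -0.001, -1.0]]
wrist_force: [-0.0, 1.3, 0.3]
finger_gap: -0.0001
grasp_force: 0.0
```

Emit:
step_arm(deltas="0 -6 0 0;0 -6 0 0;0 -6 0 0;0 -5 0 0;0 -4 0 0;0 0 0 0")

```text
clock: 33.95
position: [0.5151, -0.0126, 0.1449]
ee_rot: [[-0.992, 0.128, -0.0], [0.128, 0.992, -0.001], [0.0, -0.001, -1.0]]
wrist_force: [-0.1, 0.1, 0.3]
finger_gap: -0.0002
grasp_force: 0.1
```

Emit:
step_arm(deltas="0 -3 0 0;0 -3 0 0;0 -2 0 0;0 -1 0 0;0 0 0 0")

```text
clock: 34.45
position: [0.514, -0.0208, 0.1448]
ee_rot: [[-0.992, 0.127, -0.0], [0.127, 0.992, -0.0], [0.0, -0.0, -1.0]]
wrist_force: [0.5, 1.1, 0.4]
finger_gap: 0.0
grasp_force: 0.6
```

Emit:
step_arm(deltas="0 -1.5 0 0;0 -1.5 0 0;0 0 0 0")

```text
clock: 34.75
position: [0.5138, -0.0229, 0.1449]
ee_rot: [[-0.992, 0.127, 0.0], [0.127, 0.992, 0.002], [0.0, 0.002, -1.0]]
wrist_force: [-0.4, 5.5, 0.4]
finger_gap: -0.0002
grasp_force: 2.4
```

Force is rising at the stop; press slightly more to be sure, then back off and check.

Emit:
step_arm(deltas="0 -1.5 0 0;0 0 0 0")

```text
clock: 34.95
position: [0.5137, -0.0231, 0.1449]
ee_rot: [[-0.992, 0.126, 0.0], [0.126, 0.992, 0.005], [0.0, 0.005, -1.0]]
wrist_force: [0.5, 9.9, -0.7]
finger_gap: 0.0002
grasp_force: 4.6
```

Emit:
step_arm(deltas="0 6 0 0;0 15 0 0;0 0 -40 0;0 0 -40 0;0 0 -40 0;0 0 0 0;0 0 0 0")

```text
clock: 35.65
position: [0.517, -0.0039, 0.2658]
ee_rot: [[-0.992, 0.126, 0.002], [0.126, 0.992, -0.001], [-0.002, -0.0, -1.0]]
wrist_force: [-0.7, -0.0, 0.5]
finger_gap: 0.0002
grasp_force: 0.0
```

```bash
python3 -c "
from m import *
c=snap('wrist','w17');snap('scene','s17');s=manip.sense();print(s['position'],s['clock'],s['wrist_force'])
W=world(c);L=(W-S)@RS*1000;hsv=cv2.cvtColor(c['img'],cv2.COLOR_RGB2HSV)
m=(L[...,2]>30)&(L[...,2]<42)&(L[...,1]>-30)&(L[...,1]<110)&(abs(L[...,0])<30)&(hsv[...,1]>100);print('knob',m.sum(),np.percentile(L[m],[2,50,98],axis=0))
m=(L[...,2]>2.5)&(L[...,2]<7)&(abs(L[...,1])<60)&(abs(L[...,0])<38)&(hsv[...,1]>100);print('sh',m.sum(),np.percentile(L[m],[1,99],axis=0))
a=cv2.imread('pics/s17.png')[130:310,190:410];b=cv2.imread('pics/w17.png')
cv2.imwrite('pics/z17.png',np.hstack([cv2.resize(a,(400,330),interpolation=2),cv2.resize(b,(400,330))]))
"
```

```text
[ 0.51553174 -0.00400597  0.26374526] 35.75 [-0.30647538 -0.41217315 -0.29858691]
knob 655 [[-8.62762853 -1.33010579 31.45861057]
 [ 1.02724081  7.92206316 36.32321897]
 [ 9.5869582  16.70488778 37.76488112]]
sh 3896 [[-37.41456882 -20.26680081   2.89098924]
 [ 37.42976888  19.39321901   6.01629331]]
```

View pics/z17.png

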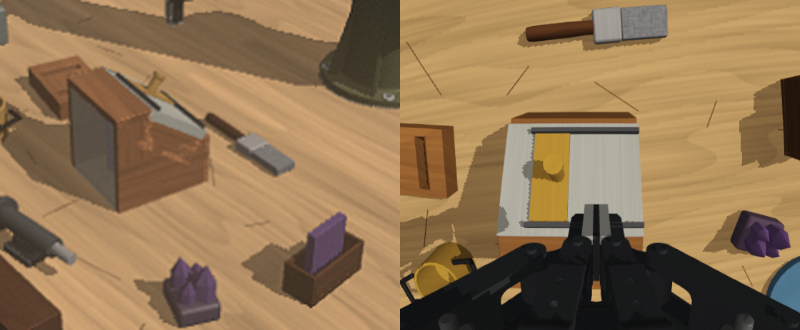

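The shutter is shut (knob at y = 7.9 mm against 8 expected), the wide blank stands in the reject box, and the narrow one is inside the gauge.

```bash
python3 -c "
from rig import manip
print(manip.hand_in())"
```

```text
the job is handed in; nothing more can be done
None
```

The job is handed in at about 36 s: the wide blank was tried and now stands in the reject box, the narrow blank is through the slot inside the gauge, and the shutter is closed to its stop; the hand-in gave no verdict.

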